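# Load a lock cylinder into the re-pinning fixture and lock its swing keeper

## Robot

A 6-joint arm with a two-finger parallel gripper is mounted at the origin on a cart in front of the work surface, level with it; the furniture and walls round the work are solid. World frame = base frame: x ahead of the robot, y to its left, z up, the work surface at z = 0. Lengths are in m, angles in rad, forces in N, time in s.
With the tool pointing down it reaches from about 0.3 to 0.825 m from the base axis. Payload 5.4 kg.
Tool frame: the origin (TCP) lies midway between the tips of the shut fingers; the grasp point (between the pads) lies r.pinch_z behind it (r.pinch_z is the distance from the TCP to the grasp point, in m); z points along the fingers, y is the line along which they close (so a half turn about z gives the same grasp; the last joint's range is limited). The gripper opens to 92 mm and grips with 3 to 60 N. Pads are 20 mm wide; open, the fingers measure 128 mm over their backs; the gripper's body (75 mm by 189 mm) begins 69 mm behind the grasp point.
Start: joints at [1.088, 0.158, 1.597, -0, 1.386, -0.21], TCP at [0.155, 0.554, 0.215] pointing down, gripper open.
Joint ranges: [-2.91, 2.91], [-0.94, 2.29], [0.18, 2.7], [-1.29, 4.43], [0.17, 2.64], [-3, 3]. Speed limits (rad/s): [2.57, 2.57, 3.14, 3.14, 3.14, 3.14].

## Interface

Orientations are given as a unit quaternion [w, x, y, z].
In Python, from station import sensors, eyes, job, nets, r gives the robot as it stands.
- The arm moves only by the tool apply_moves, never from a script. Its argument "series" is a list of rows, each an object with "offset": the shift along the world's x, y, z in m, a list of three; "yaw": the turn about the world's z in rad; "claw": the finger opening in m, from 0 to 0.0919. A call has 1 to 12 rows; each row shifts and turns the commanded pose from where the row before left it; what a row does not reach is not made up. A row lasts 1/10 s, in which the tool goes at most 50 mm and 8.59 degrees, less where a joint would pass 70% of its speed; a pose out of reach is approached as far as the arm can. A call with a gripper value outside its range is refused whole. The fingers move at their own pace and stop on an object; "squeeze" is the grip in N (left out, the last holds). Time passes only in rows, so rows that do not move let the fingers close. It gives the time, the measured TCP pose, the force, the opening and the grip force at its end, in the units of the state.
- sensors.read_state(): the state, without advancing time (a new reading comes with each control period).
- eyes.get_image(name): name is "scene" or "side" or "wrist"; returns the picture (400x640x3 uint8, red, green, blue); there is no depth.
- eyes.camera_params(name): a dict with "fx", "fy", "cx", "cy" (pixels), "view" (4x4, takes a point from world to camera coordinates); the wrist camera has in their place "T_tool_cam" (4x4, takes a point from camera to tool coordinates, whose origin is the TCP and whose axes are the flange's). Camera axes: x right, y up, looking along -z (the intrinsics and any distortion apply to the point x, -y, -z); pixel columns grow to the right and rows downward; lengths in m; the calibration is good to about 2 mm. A picture is of the moment at which its call begins: read the wrist's pose just before it. camera_params takes no time and is no camera call.
- job.sign_off(): hands the job in; it is judged then, once.
Trained networks look in the newest picture that a camera, given by its name, has taken for a name from the list of things; names that differ only in an ending like _2 or _b are one class to them, and where a whole thing is asked for, a point or a joint stands for the part that bears it (a point fixed in the world has none). Each returns a list of dicts, best first, with "p" (0 to 1); they miss things now and then, are a little off and sometimes report something else, mostly with a low value. They report only what shows in the picture. A call takes as long as a camera call. They do not tell look-alikes from the thing itself.
- nets.silhouettes(camera, name): "pixels" (400x640 bool, what is visible of it) and "extent" ([centre column, centre row, width, height] in pixels, round what is visible of it).
The state is a dict: "clock": time; "joint_pos": joint angles; "qvel": joint speeds; "tau": joint torques, N m; "tool_pos": TCP position; "eef_rot": TCP orientation; "contact_force": force on the tool from outside, world axes, zero at the start; "ft_torque": the same for the moment, N m; "grip_width": opening from 0.0 (shut) to 1.0 (fully open); "grip_force": force on a finger pad.
Only numpy, scipy, OpenCV 4.12 (cv2) and the standard library are available. Lean on these libraries where they do the work, as an engineer would, in place of code of your own. Each camera call takes 0.05 s, during which the arm holds its last target. There are 200 camera calls.

## Task

Load the lock cylinder into the re-pinning fixture. The fixture's keeper finger is locked over the empty cradle: pull its knob up to unlock it, turn it clockwise until the finger is parked aside and push the knob fully back down there; lay the cylinder flat in the cradle; then pull the knob up again, turn the finger back over the cylinder, push the knob fully home and let go. Leave the tape roll, key fob, oil bottle and spray can where they are.

Things in the scene. Friction and masses are not known exactly. Their poses are not given: they have to be found in the camera images.
- fixture: Re-pinning fixture, screwed to the worktop: aluminium base plate 200 x 90 x 14 mm; origin at the centre of its underside, x along its length, z up. The knob's axis stands at x = -55 mm, y = 0; the cradle's centre is at x = +45 mm, y = 0. It cannot move. To the right (y below 0.05 m) stands a key-cutting machine, its lever rising toward the robot to 0.47 m height: pass above it.
- cradle (a point): Centre of the cradle's floor, 24 mm above the worktop, axes as the fixture. A steel nest for the lock cylinder lying flat, long side along x: 71 mm between two end stops, 39 mm between four corner lugs (18 mm long, 6.5 mm thick); stops and lugs stand 9 mm above the floor. On both long sides the middle 35 mm is open for the fingers.
- knob_grip (a point): Centre of the knob's black bar grip, on the turning axis, 74 mm above the worktop when home. The bar is 62 mm long (this point's x), 24 mm wide (y) and 28 mm high (+-14 mm about this point); grip it across its width. The top of the keeper finger is 22.5 mm below this point. The point rises and turns with the knob; its x points along the finger.
- finger_tip (a point): Free end of the keeper finger at its underside, 90 mm from the knob's axis along the knob's x. The finger is a flat steel bar 20 mm wide and 9 mm thick fixed under the bar grip and turning with it. Home over the cradle its underside is 42.5 mm above the worktop, 1.5 mm over a seated cylinder, overlapping its end by 22 mm.
- knob_pull (a joint): How far the knob is pulled up, m: 0 = home, 0.020 = fully out. It stays at any height (friction about 6 N, no spring). An index pin under it meets a block on the base: it turns only when pulled up more than about 0.0125, and goes home only at the two ends of its turn.
- knob_turn (a joint): Turn of knob and finger, rad, growing clockwise seen from above: 0 = finger over the cradle (along the fixture's +x), 1.2 = finger parked aside (toward the fixture's -y). Stops at -0.07 and 1.27; with the knob home the play at either end is about 0.07. Friction about 0.06 N m; stays where it is left.
- cylinder: Brass profile lock cylinder, 65 (x) x 33 (y) x 17 (z) mm, about 0.2 kg, lying flat on the worktop among the small things; origin at the centre of its underside. Pinch it across its 33 mm width. Either end may face either way in the cradle.
- tape: Roll of black tape lying flat, 55 x 53 x 19 mm, origin at the centre of its underside. Bystander.
- fob: Black key fob, 79 (x) x 36 (y) x 14 mm, origin at the centre of its underside. Bystander.
- bottle: Small oil bottle with a pointed spout, standing, diameter 40, 141 mm high, origin at the centre of its underside. Bystander.
- spray: Spray can, standing, diameter 58, 217 mm high, origin at the centre of its underside. Bystander.
There are look-alikes about, which are no part of the job. There is more than one size of the fixture; the job needs the larger.

How it is judged:
By the outcome, as a careful person would: the job done as asked, in the order asked, and still so for the second after the job is handed in, with the robot touching nothing.
It also fails if it takes over 72 s, if anything falls off the work surface, if the arm or the gripper's body presses on something with over 40 N, if the wrist force passes 120 N, or if a joint passes its speed limit or range.

## Working session

There is one attempt and no reset: what is moved stays moved. The work goes in short steps, Python scripts to look and compute and a tool call to move; the robot and the scene stay as the last step left them, time stands still between calls to the robot, and variables do not carry over. Pictures are saved under pics/ and viewed, at most 10 in all, crops included, and the job is handed in when it is done.

Besides the shell and the picture viewer there is one more tool, called after "Call:" by a JSON object that holds its "api" and its "payload". apply_moves: Moves the arm, as the interface text tells. Its arguments: {"type":"object","properties":{"series":{"type":"array"},"squeeze":{"type":"number"}},"required":["series"]}

```bash
mkdir -p pics; ls; cat > h.py <<'E'
import numpy as np, cv2
from station import sensors, eyes, job, nets, r
from scipy.spatial.transform import Rotation as R
def cam(n):
    c=eyes.camera_params(n)
    if n=='wrist':
        s=sensors.read_state(); q=s['eef_rot']; T=np.eye(4)
        T[:3,:3]=R.from_quat([q[1],q[2],q[3],q[0]]).as_matrix(); T[:3,3]=s['tool_pos']
        V=np.linalg.inv(T@np.array(c['T_tool_cam']))
    else: V=np.array(c['view'])
    K=np.array([[c['fx'],0,c['cx']],[0,c['fy'],c['cy']],[0,0,1]]); return K,V,c
def proj(K,V,p):
    p=np.atleast_2d(p); q=p@V[:3,:3].T+V[:3,3]; q=q*[1,-1,-1]; q=q@K.T; return q[:,:2]/q[:,2:]
def ray(K,V,px):
    px=np.atleast_2d(px).astype(float); d=np.c_[px,np.ones(len(px))]@np.linalg.inv(K).T*[1,-1,-1]
    return -V[:3,:3].T@V[:3,3], d@V[:3,:3]
def atz(K,V,px,z):
    o,d=ray(K,V,px); return o+d*((z-o[2])/d[:,2:])
def tri(rs):
    A=np.zeros((3,3));b=np.zeros(3)
    for o,d in rs:
        d=d.ravel()/np.linalg.norm(d);P=np.eye(3)-np.outer(d,d);A+=P;b+=P@o
    x=np.linalg.solve(A,b); return x,[np.linalg.norm(np.cross(x-o,d.ravel()/np.linalg.norm(d))) for o,d in rs]
def save(n,im,s=1): cv2.imwrite('pics/'+n,cv2.cvtColor(cv2.resize(im,None,fx=s,fy=s),cv2.COLOR_RGB2BGR))
E
python3 - <<'E'
from h import *
print(r.pinch_z, {k:v for k,v in sensors.read_state().items()})
for n in ['scene','side','wrist']:
    K,V,c=cam(n); im=eyes.get_image(n); save(n+'0.png',im)
    print(n,K.round(1).tolist(),[k for k in c],(-V[:3,:3].T@V[:3,3]).round(3))
    for t in ['fixture','knob_grip','cylinder','fob','tape','bottle','spray']:
        for d in nets.silhouettes(n,t)[:3]: print(' ',t,round(d['p'],2),np.round(d['extent']).tolist(),atz(K,V,[d['extent'][:2]],0.02).round(3).tolist())
E
```

```text
pics
0.0187 {'clock': 0.0, 'joint_pos': array([ 1.08791628e+00,  1.59004446e-01,  1.59817803e+00, -1.73526332e-05,
        1.38621194e+00, -2.10074411e-01]), 'qvel': array([ 0.00036906, -0.00026174, -0.00030115, -0.0010304 , -0.00053206,
       -0.00033199]), 'tau': array([-7.42387238e-04, -3.85562110e+01, -3.22113419e+01,  7.02667795e-02,
        3.77034105e-02, -1.27591843e-04]), 'tool_pos': array([0.15464839, 0.55318326, 0.21367113]), 'eef_rot': array([-2.97905895e-04,  1.35978594e-01,  9.90711366e-01, -8.50240758e-04]), 'contact_force': array([0.25176069, 0.29503996, 0.14783912]), 'ft_torque': array([ 0.0124268 , -0.03562952, -0.00406679]), 'grip_force': 0.0, 'grip_width': 1.0004494878066004}
scene [[363.7, 0.0, 316.1], [0.0, 363.7, 193.1], [0.0, 0.0, 1.0]] ['fx', 'fy', 'cx', 'cy', 'view'] [ 0.307 -0.204  0.69 ]
  fixture 0.97 [271.0, 171.0, 41.0, 41.0] [[0.521, 0.558, 0.02]]
  fixture 0.96 [340.0, 290.0, 75.0, 90.0] [[0.519, 0.139, 0.02]]
  knob_grip 0.89 [333.0, 287.0, 36.0, 56.0] [[0.51, 0.152, 0.02]]
  knob_grip 0.72 [281.0, 253.0, 27.0, 18.0] [[0.442, 0.279, 0.02]]
  knob_gr
[... 619 characters left out ...]

  fixture 0.82 [283.0, 168.0, 44.0, 29.0] [[0.516, 0.549, 0.02]]
  fixture 0.73 [336.0, 168.0, 14.0, 45.0] [[0.664, 0.509, 0.02]]
  knob_grip 0.59 [316.0, 262.0, 49.0, 46.0] [[0.501, 0.155, 0.02]]
  knob_grip 0.44 [278.0, 161.0, 21.0, 10.0] [[0.51, 0.591, 0.02]]
  cylinder 0.68 [276.0, 231.0, 29.0, 10.0] [[0.443, 0.274, 0.02]]
  fob 0.56 [318.0, 219.0, 18.0, 17.0] [[0.544, 0.288, 0.02]]
  tape 0.55 [278.0, 203.0, 18.0, 18.0] [[0.467, 0.38, 0.02]]
  bottle 0.7 [338.0, 169.0, 16.0, 50.0] [[0.665, 0.502, 0.02]]
  spray 0.7 [394.0, 191.0, 39.0, 93.0] [[0.77, 0.353, 0.02]]
wrist [[309.7, 0.0, 323.0], [0.0, 309.7, 205.6], [0.0, 0.0, 1.0]] ['fx', 'fy', 'cx', 'cy', 'T_tool_cam'] [0.091 0.572 0.385]
```

```bash
python3 - <<'E'
import cv2
a=cv2.imread('pics/scene0.png')[140:350,220:460]; b=cv2.imread('pics/side0.png')[130:340,220:460]
cv2.imwrite('pics/c1.png',cv2.resize(cv2.hconcat([a,b]),(800,350),interpolation=cv2.INTER_CUBIC))
E
```

```text
(no output)
```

View pics/c1.png

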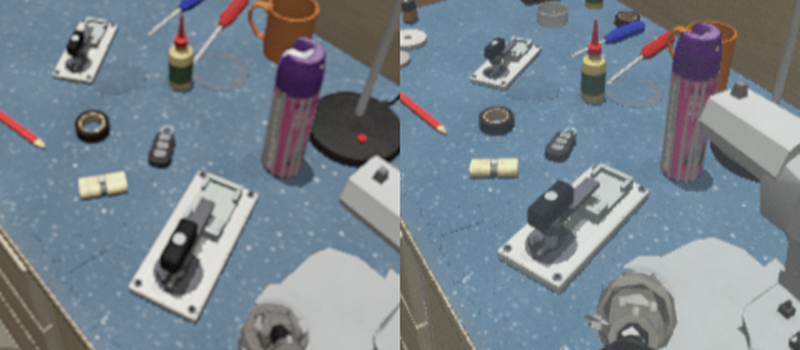

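View pics/scene0.png

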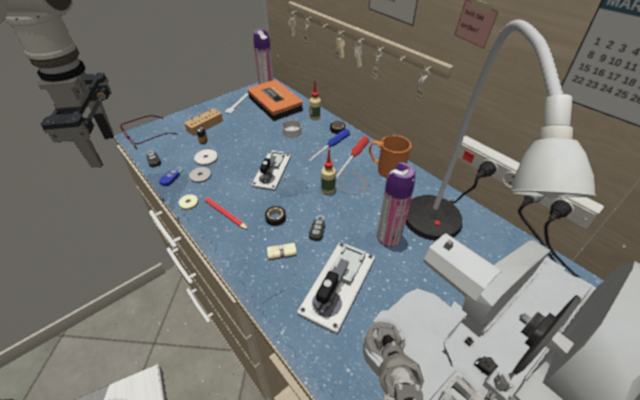

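The nearer, larger fixture's knob is at about scene (331,285), with its cradle toward (347,255). The cylinder is at (281,251), lying among the fob (317,231) and tape (275,216). The smaller fixture at (271,170) is the decoy.

```bash
python3 - <<'E'
from h import *
K,V,_=cam('scene'); s=lambda a:np.array(a)/3.3333
c=s([[207,172],[258,192],[195,318],[132,288]])+[220,140]
P=atz(K,V,c,.014); print(P.round(3)); print([np.linalg.norm(P[i]-P[(i+1)%4]).round(3) for i in range(4)],P.mean(0))
K2,V2,_=cam('side'); c2=s([[600,162],[648,195],[550,288],[500,252]])+[220-120,130]
P=atz(K2,V2,c2,.014); print(P.round(3),P.mean(0))
d=(P[0]+P[1]-P[2]-P[3]); print('yaw',np.arctan2(d[1],d[0]))
# cylinder axis both views
for n in ['scene','side']:
    K,V,_=cam(n); eyes.get_image(n); m=nets.silhouettes(n,'cylinder')[0]['pixels']
    ys,xs=np.nonzero(m); W=atz(K,V,np.c_[xs,ys],.012)[:,:2]; print(n,cv2.minAreaRect(W.astype(np.float32)))
c=eyes.camera_params('wrist'); print(np.round(c['T_tool_cam'],3))
K,V,_=cam('scene'); print(atz(K,V,[[380,350],[400,300],[430,250],[365,335]],.1).round(3))
E
```

```text
[[0.52  0.471 0.014]
 [0.548 0.433 0.014]
 [0.457 0.334 0.014]
 [0.426 0.38  0.014]]
[np.float64(0.048), np.float64(0.134), np.float64(0.056), np.float64(0.131)] [0.48757595 0.40478416 0.014     ]
[[0.498 0.502 0.014]
 [0.524 0.442 0.014]
 [0.429 0.341 0.014]
 [0.401 0.395 0.014]] [0.46278667 0.42027494 0.014     ]
yaw 0.8256223794698219
scene ((0.44760826230049133, 0.2898273169994354), (0.03504946827888489, 0.06520264595746994), 76.74778747558594)
side ((0.4683588743209839, 0.39224866032600403), (0.07106482982635498, 0.047786034643650055), 77.46578216552734)
[[ 0.001  0.972  0.235  0.067]
 [ 1.    -0.    -0.002  0.001]
 [-0.002  0.235 -0.972 -0.17 ]
 [ 0.     0.     0.     1.   ]]
[[ 0.502 -0.026  0.1  ]
 [ 0.582  0.035  0.1  ]
 [ 0.699  0.101  0.1  ]
 [ 0.493  0.006  0.1  ]]
```

```bash
python3 - <<'E'
from h import *
s=lambda a:np.array(a)/1.66667
for n,c in [('scene',s([[207,172],[258,192],[195,318],[132,288]])+[220,140]),('side',s([[600,162],[648,195],[550,288],[500,252]])+[220-240,130])]:
    K,V,_=cam(n);P=atz(K,V,c,.014); print(P.round(3).tolist(),P.mean(0)); print([np.linalg.norm(P[i]-P[(i+1)%4]).round(3) for i in range(4)])
    d=(P[0]+P[1]-P[2]-P[3]); print('yaw',np.arctan2(d[1],d[0]))
E
```

```text
[[0.588, 0.247, 0.014], [0.634, 0.187, 0.014], [0.475, 0.067, 0.014], [0.424, 0.131, 0.014]] [0.53047766 0.15816156 0.014     ]
[np.float64(0.076), np.float64(0.2), np.float64(0.083), np.float64(0.2)]
yaw 0.6324805435167725
[[0.586, 0.254, 0.014], [0.623, 0.173, 0.014], [0.462, 0.064, 0.014], [0.421, 0.13, 0.014]] [0.52277107 0.15519977 0.014     ]
[np.float64(0.089), np.float64(0.194), np.float64(0.078), np.float64(0.207)]
yaw 0.6235132659193353
```

Call:
{"api": "apply_moves", "payload": {"series": [{"offset":[0.03,-0.03,0.02],"yaw":0.1},{"offset":[0.035,-0.035,0.02],"yaw":0.1},{"offset":[0.035,-0.035,0.02],"yaw":0.1},{"offset":[0.035,-0.035,0.01],"yaw":0},{"offset":[0.035,-0.035,0.01],"yaw":0},{"offset":[0.035,-0.035,0.01],"yaw":0},{"offset":[0.035,-0.035,0],"yaw":0},{"offset":[0.035,-0.035,0],"yaw":0},{"offset":[0.03,-0.03,0],"yaw":0},{"offset":[0,-0.03,0],"yaw":0},{"offset":[0,0,0],"yaw":0},{"offset":[0,0,0],"yaw":0}]}}

```text
invalid input at $.series[0]: expected keys offset, yaw, claw
```

Call:
{"api": "apply_moves", "payload": {"series": [{"offset":[0.03,-0.03,0.02],"yaw":0.1,"claw":0.09},{"offset":[0.035,-0.035,0.02],"yaw":0.1,"claw":0.09},{"offset":[0.035,-0.035,0.02],"yaw":0.1,"claw":0.09},{"offset":[0.035,-0.035,0.01],"yaw":0.1,"claw":0.09},{"offset":[0.035,-0.035,0.01],"yaw":0.1,"claw":0.09},{"offset":[0.035,-0.035,0.01],"yaw":0.1,"claw":0.09},{"offset":[0.035,-0.035,0],"yaw":0.1,"claw":0.09},{"offset":[0.03,-0.035,0],"yaw":0.1,"claw":0.09},{"offset":[0.02,-0.03,0],"yaw":0.1,"claw":0.09},{"offset":[0,-0.03,0],"yaw":0,"claw":0.09},{"offset":[0,0,0],"yaw":0,"claw":0.09},{"offset":[0,0,0],"yaw":0,"claw":0.09}]}}

```text
clock: 2.6
tool_pos: [0.4395, 0.2242, 0.3019]
eef_rot: [0.0, -0.308, 0.951, 0.0]
contact_force: [-0.5, 0.5, 1.1]
grip_width: 0.977
grip_force: 0.0
```

```bash
cat > look.py <<'E'
from h import *
import sys
n=sys.argv[1]; s=sensors.read_state(); q=s['eef_rot']
Rm=R.from_quat([q[1],q[2],q[3],q[0]]).as_matrix()
print('t',s['clock'].__round__(2),'tcp',s['tool_pos'].round(4),'xyaw',np.arctan2(Rm[1,0],Rm[0,0]).round(4),'z',Rm[:,2].round(3),'q',s['joint_pos'].round(2),'F',s['contact_force'].round(1))
K,V,_=cam('wrist'); np.savez('pics/'+n+'.npz',K=K,V=V)
im=eyes.get_image('wrist'); save(n+'.png',im)
for a in sys.argv[2:]:
    t,z=a.split(':'); z=float(z)
    for d in nets.silhouettes('wrist',t)[:2]:
        ys,xs=np.nonzero(d['pixels']); W=atz(K,V,np.c_[xs,ys],z)[:,:2]*1000
        b=cv2.boxPoints(cv2.minAreaRect(W.astype(np.float32))); e=b[1]-b[0]; f=b[2]-b[1]
        L=e if np.hypot(*e)>np.hypot(*f) else f
        print(t,round(d['p'],2),np.round(d['extent']),'ctr',b.mean(0).round(1),'size',np.hypot(*e).round(1),np.hypot(*f).round(1),'long yaw',np.arctan2(L[1],L[0]).round(3))
E
python3 look.py w1 fixture:.014 knob_grip:.088 cylinder:.017 fob:.014 tape:.019
```

```text
t 2.6 tcp [0.4395 0.2242 0.3019] xyaw -2.5157 z [ 0.     0.001 -1.   ] q [ 0.23 -0.1   1.69  0.    1.55 -1.97] F [-0.5  0.5  1.1]
fixture 0.96 [256. 194.  72. 129.] ctr [522.2 164.9] size 93.0 200.3 long yaw 0.653
fixture 0.67 [455. 346.  24.  39.] ctr [553.9 574.8] size 28.2 82.4 long yaw 1.14
knob_grip 0.76 [247. 185.  36.  90.] ctr [494.9 151.1] size 34.3 110.3 long yaw 0.669
knob_grip 0.51 [246. 184.  34.  90.] ctr [494.4 150.7] size 34.2 108.9 long yaw 0.666
cylinder 0.63 [358. 207.  41.  38.] ctr [445.  295.2] size 62.4 32.6 long yaw -0.193
fob 0.86 [329. 263.  26.  41.] ctr [544.6 319.6] size 35.3 65.7 long yaw 0.924
tape 0.72 [395. 257.  20.  37.] ctr [479.2 392.5] size 26.7 58.7 long yaw 0.818
```

View pics/w1.png

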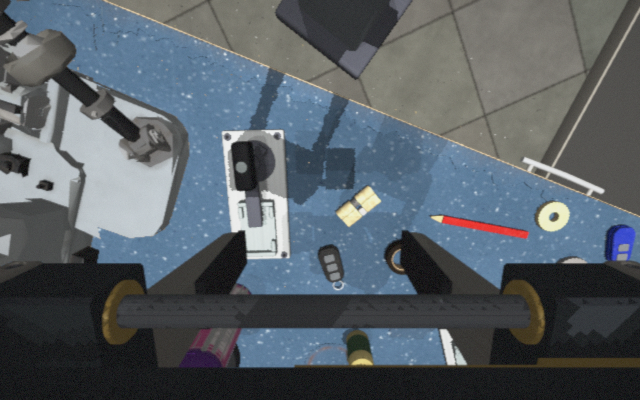

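The wrist view shows the fixture at (256,194), its bar at (243,165) and its cradle at (260,225). The cylinder is at (358,207). The machine is on the left, with its lever mount at (150,140).

```bash
python3 - <<'E'
from h import *
f=np.load('pics/w1.npz');K,V=f['K'],f['V'];Ks,Vs,_=cam('scene')
for a,b in [((187,150),(372,325)),((160,235),(410,291)),((150,140),(383,338)),((250,227),(281+5,251))][:3]:
    x,e=tri([ray(K,V,[a]),ray(Ks,Vs,[b])]); e2=np.round(e,3); print(x.round(3),e2)
im=cv2.cvtColor(cv2.imread('pics/w1.png'),cv2.COLOR_BGR2HSV)
m=((im[...,1]<45)&(im[...,2]>120)).astype(np.uint8); m[:,:215]=0;m[:,300:]=0;m[:120]=0;m[262:]=0
pts=cv2.findNonZero(cv2.morphologyEx(m,cv2.MORPH_OPEN,np.ones((3,3)))).reshape(-1,2)
W=atz(K,V,pts,.014)[:,:2]*1000; b=cv2.minAreaRect(W.astype(np.float32)); print(b)
g=((im[...,2]<60)).astype(np.uint8); g[:,:225]=0;g[:,262:]=0;g[:135]=0;g[195:]=0
n,l,st,ce=cv2.connectedComponentsWithStats(g); i=1+np.argmax(st[1:,4]); ys,xs=np.nonzero(l==i)
W=atz(K,V,np.c_[xs,ys],.088)[:,:2]*1000; print(st[i],cv2.minAreaRect(W.astype(np.float32)))
o=cv2.imread('pics/w1.png')[100:300,100:420]; cv2.imwrite('pics/c2.png',cv2.resize(o,(800,500),interpolation=cv2.INTER_CUBIC))
E
```

```text
[0.531 0.044 0.022] [0.008 0.008]
[0.654 0.076 0.021] [0.004 0.004]
[0.534 0.006 0.047] [0.002 0.002]
((523.7260131835938, 164.19444274902344), (198.93043518066406, 90.79208374023438), 36.947322845458984)
[ 232  141   30   51 1169] ((476.3234558105469, 136.17294311523438), (62.09006118774414, 35.522216796875), 33.18822479248047)
```

View pics/c2.png

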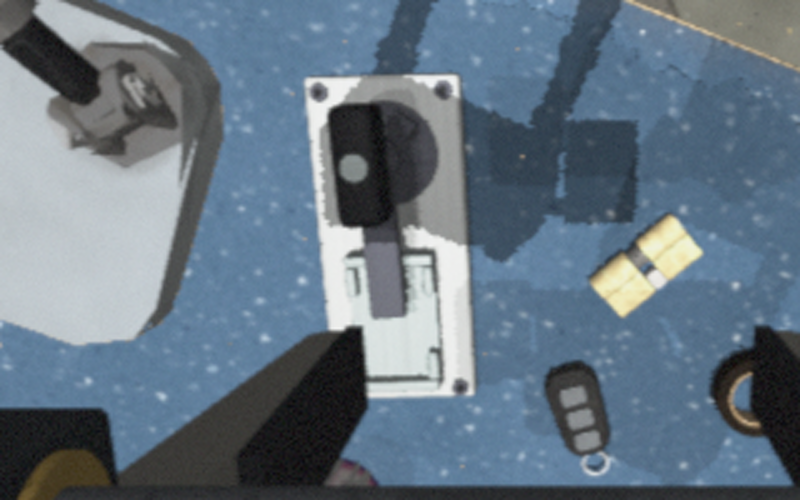

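```bash
python3 - <<'E'
from h import *
f=np.load('pics/w1.npz');K,V=f['K'],f['V'];Ks,Vs,_=cam('scene')
o,d=ray(Ks,Vs,[(383,338),(403,375)]); n=np.cross(d[0],d[1])
for p in [(110,105),(60,62),(30,30)]:
    a,b=ray(K,V,[p]); b=b[0]; print((a+b*(n@(o-a))/(n@b)).round(3))
print(atz(K,V,[[244,165.6],[240.8,167.2]],.088).round(4))
E
```

```text
[ 0.675 -0.326 -0.423]
[ 1.211 -1.876 -2.282]
[0.093 1.11  1.551]
[[0.4774 0.133  0.088 ]
 [0.4814 0.1308 0.088 ]]
```

Call:
{"api": "apply_moves", "payload": {"series": [{"offset":[0.02,-0.02,-0.02],"yaw":0.02,"claw":0.09},{"offset":[0.02,-0.02,-0.02],"yaw":0,"claw":0.09},{"offset":[0.02,-0.02,-0.03],"yaw":0,"claw":0.09},{"offset":[0.01,-0.01,-0.02],"yaw":0,"claw":0.09},{"offset":[0,0,0],"yaw":0,"claw":0.09},{"offset":[0,0,0],"yaw":0,"claw":0.09}]}}

```text
clock: 3.5
tool_pos: [0.5092, 0.1548, 0.2121]
eef_rot: [-0.0, -0.318, 0.948, 0.0]
contact_force: [-0.0, -0.2, 0.2]
grip_width: 0.98
grip_force: 0.0
```

```bash
python3 look.py w2 knob_grip:.088 fixture:.014; python3 - <<'E'
import cv2; o=cv2.imread('pics/w2.png')[0:300,120:520]; cv2.imwrite('pics/c3.png',cv2.resize(o,(800,600),interpolation=cv2.INTER_CUBIC))
E
```

```text
t 3.5 tcp [0.5092 0.1548 0.2121] xyaw -2.4941 z [-0.001  0.    -1.   ] q [ 0.07  0.05  1.72  0.    1.37 -2.15] F [-0.  -0.2  0.2]
knob_grip 0.56 [319. 181.  27. 114.] ctr [497.7 145.5] size 24.4 107.2 long yaw 0.672
fixture 0.82 [321. 195.  78. 156.] ctr [523.5 164.1] size 89.3 196.8 long yaw 0.65
```

View pics/c3.png

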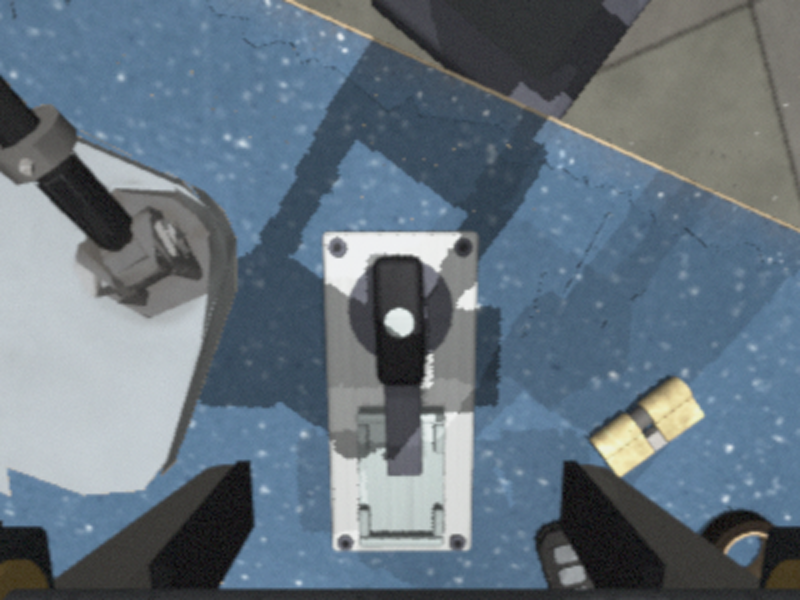

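The knob's white cap is at crop (400,321), i.e. pixel (320,160.5), aligned with the image vertical. The plate corners are clear, and the lever collar is at crop (40,145).

```bash
python3 - <<'E'
from h import *
f=np.load('pics/w1.npz');A=f['K'],f['V'];f=np.load('pics/w2.npz');B=f['K'],f['V']
c=lambda *p:np.array(p)/2+[120,0]; c1=lambda *p: np.array(p)/2.5+[100,100]
print('lever',tri([ray(*A,[[97,101]]),ray(*B,[c(40,145)])]))
print('levermount',tri([ray(*A,[c1(88,90)]),ray(*B,[c(118,240)])]))
print('cap',tri([ray(*A,[c1(352,168)]),ray(*B,[c(400,321)])]))
print('cap@.088',atz(*B,[c(400,321)],.088))
P=atz(*B,[c(323,232),c(477,232),c(471,549),c(333,550)],.014);print(P.round(4),P.mean(0)); d=P[2]+P[3]-P[0]-P[1];y=np.arctan2(d[1],d[0]);print(y, P.mean(0)-.055*np.array([np.cos(y),np.sin(y),0]))
print('cradle',P.mean(0)+.045*np.array([np.cos(y),np.sin(y),0]), atz(*B,[(c(359,408)+c(444,408)+c(443,545)+c(359,545))/4],.033))
print('tcp px',proj(*B,[sensors.read_state()['tool_pos']])) 
Q=atz(*B,[c(375,255),c(422,255),c(425,385),c(377,385)],.088); print(Q.round(4),Q.mean(0))
E
```

```text
lever (array([ 0.51076369, -0.03750197,  0.10163861]), [np.float64(0.002198388331611952), np.float64(0.0021983883316120004)])
levermount (array([ 0.53491259, -0.00537412,  0.05970208]), [np.float64(0.000733210503716866), np.float64(0.0007332105037167442)])
cap (array([0.4799088 , 0.13112044, 0.09225724]), [np.float64(0.0005013964828775052), np.float64(0.0005013964828774852)])
cap@.088 [[0.47986812 0.13100852 0.088     ]]
[[0.472  0.0692 0.014 ]
 [0.4188 0.1394 0.014 ]
 [0.5752 0.2598 0.014 ]
 [0.6297 0.1889 0.014 ]] [0.52391222 0.1643343  0.014     ]
0.6525531264220341 [0.48021274 0.13093737 0.014     ]
cradle [0.55966635 0.19165906 0.014     ] [[0.55738177 0.18986514 0.033     ]]
tcp px [[320.46650904 247.80633404]]
[[0.4627 0.1036 0.088 ]
 [0.4496 0.1209 0.088 ]
 [0.4972 0.1592 0.088 ]
 [0.5112 0.1407 0.088 ]] [0.48015689 0.13109752 0.088     ]
```

Call:
{"api": "apply_moves", "payload": {"series": [{"offset":[-0.015,-0.012,-0.02],"yaw":0,"claw":0.065},{"offset":[-0.014,-0.012,-0.03],"yaw":0.005,"claw":0.065},{"offset":[0,0,-0.04],"yaw":0,"claw":0.065},{"offset":[0,0,-0.03],"yaw":0,"claw":0.065},{"offset":[0,0,-0.02],"yaw":0,"claw":0.065},{"offset":[0,0,-0.015],"yaw":0,"claw":0.065},{"offset":[0,0,0],"yaw":0,"claw":0.05},{"offset":[0,0,0],"yaw":0,"claw":0.03}], "squeeze": 40}}

```text
clock: 4.45
tool_pos: [0.4812, 0.1307, 0.058]
eef_rot: [0.001, -0.321, 0.947, -0.0]
contact_force: [-0.9, 0.6, 0.4]
grip_width: 0.556
grip_force: 0.0
```

Call:
{"api": "apply_moves", "payload": {"series": [{"offset":[0,0,0],"yaw":0,"claw":0.02},{"offset":[0,0,0],"yaw":0,"claw":0.015},{"offset":[0,0,0],"yaw":0,"claw":0.015},{"offset":[0,0,0],"yaw":0,"claw":0.015},{"offset":[0,0,0],"yaw":0,"claw":0.015}]}}

```text
clock: 4.95
tool_pos: [0.4815, 0.1298, 0.0576]
eef_rot: [0.001, -0.32, 0.947, -0.001]
contact_force: [1.6, -2.5, 4.8]
grip_width: 0.262
grip_force: 39.9
```

Call:
{"api": "apply_moves", "payload": {"series": [{"offset":[0,0,0.004],"yaw":0,"claw":0.015},{"offset":[0,0,0.005],"yaw":0,"claw":0.015},{"offset":[0,0,0.005],"yaw":0,"claw":0.015},{"offset":[0,0,0.004],"yaw":0,"claw":0.015},{"offset":[0,0,0],"yaw":0,"claw":0.015},{"offset":[0,0,0],"yaw":0,"claw":0.015}]}}

```text
clock: 5.55
tool_pos: [0.4812, 0.1298, 0.0748]
eef_rot: [0.001, -0.32, 0.947, -0.001]
contact_force: [4.2, -1.7, -3.5]
grip_width: 0.26
grip_force: 39.9
```

Call:
{"api": "apply_moves", "payload": {"series": [{"offset":[0,0,0],"yaw":-0.1,"claw":0.015},{"offset":[0,0,0],"yaw":-0.1,"claw":0.015},{"offset":[0,0,0],"yaw":-0.1,"claw":0.015}]}}

```text
clock: 5.85
tool_pos: [0.4813, 0.1297, 0.0748]
eef_rot: [0.001, -0.173, 0.985, -0.001]
contact_force: [4.3, -2.2, -3.4]
grip_width: 0.257
grip_force: 39.9
```

```bash
python3 -c "
from h import *
s=sensors.read_state();print(s['ft_torque'].round(2),s['contact_force'].round(1),s['joint_pos'].round(2),s['tool_pos'].round(4))"
```

```text
[-0.57 -0.99  0.03] [ 4.3 -2.2 -3.4] [ 0.02  0.12  1.94 -0.    1.08 -1.9 ] [0.4813 0.1297 0.0748]
```

Call:
{"api": "apply_moves", "payload": {"series": [{"offset":[0,0,0],"yaw":-0.12,"claw":0.015},{"offset":[0,0,0],"yaw":-0.12,"claw":0.015},{"offset":[0,0,0],"yaw":-0.12,"claw":0.015},{"offset":[0,0,0],"yaw":-0.12,"claw":0.015},{"offset":[0,0,0],"yaw":-0.12,"claw":0.015},{"offset":[0,0,0],"yaw":-0.12,"claw":0.015},{"offset":[0,0,0],"yaw":-0.1,"claw":0.015},{"offset":[0,0,0],"yaw":-0.08,"claw":0.015},{"offset":[0,0,0],"yaw":0,"claw":0.015},{"offset":[0,0,0],"yaw":0,"claw":0.015}]}}

```text
clock: 6.85
tool_pos: [0.4814, 0.1293, 0.0748]
eef_rot: [0.001, 0.271, 0.963, -0.0]
contact_force: [4.5, -4.7, -3.9]
grip_width: 0.258
grip_force: 39.9
```

```bash
python3 look.py w3; python3 -c "
from h import *
s=sensors.read_state();print(s['ft_torque'].round(2),s['contact_force'].round(1))
eyes.get_image('scene'); im=eyes.get_image('scene'); save('s3.png',im[200:380,220:460],3.3)"
```

```text
t 6.85 tcp [0.4814 0.1293 0.0748] xyaw 2.5936 z [ 0.002 -0.002 -1.   ] q [ 0.02  0.12  1.94 -0.    1.08 -1.  ] F [ 4.5 -4.7 -3.9]
[-0.94 -1.06 -0.05] [ 5.  -3.8 -3.6]
```

View pics/w3.png

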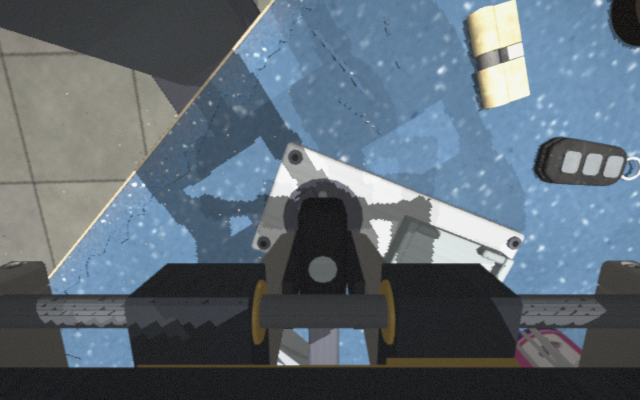

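The bar and finger now point down the image, 1.2 rad clockwise of home, so the cradle at (440,255) is clear. Next I push the knob home there.

Call:
{"api": "apply_moves", "payload": {"series": [{"offset":[-0.001,0.001,-0.004],"yaw":0,"claw":0.015},{"offset":[0,0,-0.005],"yaw":0,"claw":0.015},{"offset":[0,0,-0.005],"yaw":0,"claw":0.015},{"offset":[0,0,-0.004],"yaw":0,"claw":0.015},{"offset":[0,0,-0.002],"yaw":0,"claw":0.015},{"offset":[0,0,0],"yaw":0,"claw":0.015},{"offset":[0,0,0],"yaw":0,"claw":0.015}]}}

```text
clock: 7.7
tool_pos: [0.4816, 0.1294, 0.0574]
eef_rot: [0.002, 0.27, 0.963, -0.001]
contact_force: [-1.5, -8.7, 13.7]
grip_width: 0.259
grip_force: 39.9
```

Call:
{"api": "apply_moves", "payload": {"series": [{"offset":[0,0,-0.001],"yaw":0,"claw":0.015},{"offset":[0,0,0],"yaw":0,"claw":0.015}]}}

```text
clock: 7.9
tool_pos: [0.4818, 0.1294, 0.0574]
eef_rot: [0.002, 0.27, 0.963, -0.001]
contact_force: [-3.3, -8.2, 21.0]
grip_width: 0.263
grip_force: 39.9
```

Call:
{"api": "apply_moves", "payload": {"series": [{"offset":[0,0,0.003],"yaw":0,"claw":0.03},{"offset":[0,0,0],"yaw":0,"claw":0.06},{"offset":[0,0,0],"yaw":0,"claw":0.06},{"offset":[0,0,0.02],"yaw":0,"claw":0.06},{"offset":[0,0.005,0.03],"yaw":0,"claw":0.06},{"offset":[-0.01,0.025,0.035],"yaw":0,"claw":0.06},{"offset":[-0.01,0.03,0.03],"yaw":0,"claw":0.06},{"offset":[-0.01,0.035,0.02],"yaw":0,"claw":0.06},{"offset":[0,0.035,0],"yaw":0.04,"claw":0.06},{"offset":[0,0.02,0],"yaw":0.14,"claw":0.06},{"offset":[0,0,0],"yaw":0.14,"claw":0.06},{"offset":[0,0,0],"yaw":0.04,"claw":0.06}]}}

```text
clock: 9.1
tool_pos: [0.4484, 0.2821, 0.1908]
eef_rot: [-0.001, 0.091, 0.996, -0.0]
contact_force: [-0.5, -0.9, 0.2]
grip_width: 0.651
grip_force: 0.0
```

```bash
python3 look.py w4 cylinder:.017
```

```text
t 9.1 tcp [0.4484 0.2821 0.1908] xyaw 2.9594 z [-0.002 -0.    -1.   ] q [ 0.33  0.06  1.75  0.    1.33 -1.06] F [-0.5 -0.9  0.2]
cylinder 0.74 [336. 185.  31.  56.] ctr [445.2 298.2] size 64.4 33.0 long yaw -0.241
```

View pics/w4.png

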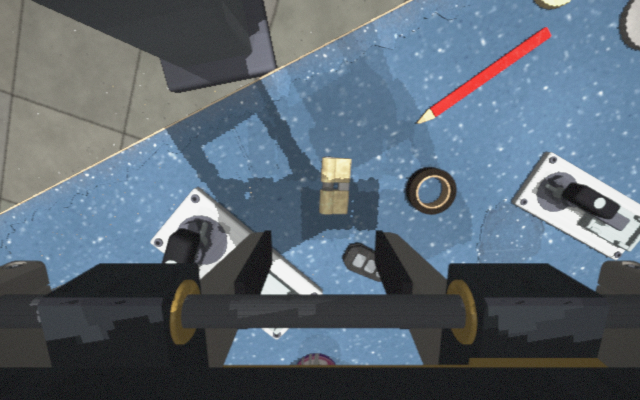

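The knob is parked and released. The cylinder is at (336,185), nearly upright in the image, with the fob at (362,262) and the tape at (430,190) clear of it.

```bash
python3 - <<'E'
from h import *
c=[]
for n,box in [('w1',(325,395,180,235)),('w4',(310,360,150,225))]:
    f=np.load(f'pics/{n}.npz');K,V=f['K'],f['V']; im=cv2.cvtColor(cv2.imread(f'pics/{n}.png'),cv2.COLOR_BGR2HSV)
    m=((im[...,0]>12)&(im[...,0]<38)&(im[...,1]>50)).astype(np.uint8); k=np.zeros_like(m); k[box[2]:box[3],box[0]:box[1]]=1
    m=cv2.morphologyEx(cv2.morphologyEx(m*k,cv2.MORPH_OPEN,np.ones((2,2))),cv2.MORPH_CLOSE,np.ones((13,13)));ys,xs=np.nonzero(m)
    px=np.c_[xs,ys]; b=cv2.minAreaRect(px.astype(np.float32)); c.append(ray(K,V,[b[0]])); print(b, len(px))
    W=(atz(K,V,px,.017)[:,:2]*1000).astype(np.float32); print(cv2.minAreaRect(W)); u,s,v=np.linalg.svd(W-W.mean(0)); print(W.mean(0),np.arctan(v[0,1]/v[0,0])) if len(W)<3000 else 0
print(tri(c))
E
```

```text
((358.57293701171875, 207.12823486328125), (20.518510818481445, 41.86164855957031), 50.90614318847656) 760
((445.7578430175781, 297.55035400390625), (32.15365982055664, 63.098628997802734), 76.38935852050781)
[446.6821  296.49417] -0.18159603
((335.6435852050781, 186.7367706298828), (28.068498611450195, 55.880271911621094), 3.2704880237579346) 1535
((446.609130859375, 298.1063537597656), (31.31958770751953, 63.77505111694336), 76.40626525878906)
[445.83093 298.15607] -0.24380253
(array([0.44641964, 0.29841082, 0.01320513]), [np.float64(0.00027935955629186285), np.float64(0.000279359556291848)])
```

Call:
{"api": "apply_moves", "payload": {"series": [{"offset":[-0.001,0.008,-0.03],"yaw":-0.03,"claw":0.058},{"offset":[-0.001,0.008,-0.04],"yaw":-0.025,"claw":0.058},{"offset":[0,0,-0.04],"yaw":0,"claw":0.058},{"offset":[0,0,-0.035],"yaw":0,"claw":0.058},{"offset":[0,0,-0.02],"yaw":0,"claw":0.058},{"offset":[0,0,-0.015],"yaw":0,"claw":0.058},{"offset":[0,0,-0.006],"yaw":0,"claw":0.058},{"offset":[0,0,0],"yaw":0,"claw":0.058}], "squeeze": 30}}

```text
clock: 10.0
tool_pos: [0.4473, 0.2971, 0.0055]
eef_rot: [-0.0, 0.121, 0.993, -0.0]
contact_force: [-0.1, 0.2, 0.6]
grip_width: 0.631
grip_force: 0.0
```

Call:
{"api": "apply_moves", "payload": {"series": [{"offset":[0,0,0],"yaw":0,"claw":0.045},{"offset":[0,0,0],"yaw":0,"claw":0.035},{"offset":[0,0,0],"yaw":0,"claw":0.025},{"offset":[0,0,0],"yaw":0,"claw":0.022},{"offset":[0,0,0],"yaw":0,"claw":0.022},{"offset":[0,0,0],"yaw":0,"claw":0.022}]}}

```text
clock: 10.6
tool_pos: [0.4481, 0.2972, 0.0066]
eef_rot: [0.001, 0.121, 0.993, 0.0]
contact_force: [-1.6, -3.1, 5.3]
grip_width: 0.337
grip_force: 29.9
```

Call:
{"api": "apply_moves", "payload": {"series": [{"offset":[0,0,0.01],"yaw":0,"claw":0.022},{"offset":[0,0,0.03],"yaw":0,"claw":0.022},{"offset":[0,0,0.04],"yaw":0,"claw":0.022},{"offset":[0,0,0.04],"yaw":0,"claw":0.022},{"offset":[0,-0.01,0.02],"yaw":0.1,"claw":0.022},{"offset":[0.01,-0.01,0],"yaw":0.12,"claw":0.022},{"offset":[0.015,-0.015,0],"yaw":0.12,"claw":0.022},{"offset":[0.015,-0.015,0],"yaw":0.12,"claw":0.022},{"offset":[0.015,-0.015,0],"yaw":0.12,"claw":0.022},{"offset":[0.015,-0.015,0],"yaw":0.12,"claw":0.022},{"offset":[0.015,-0.015,0],"yaw":0.12,"claw":0.022},{"offset":[0,0,0],"yaw":0.07,"claw":0.022}]}}

```text
clock: 11.8
tool_pos: [0.5337, 0.2005, 0.1458]
eef_rot: [0.0, -0.319, 0.948, -0.0]
contact_force: [-0.6, 0.5, -2.5]
grip_width: 0.336
grip_force: 30.0
```

```bash
python3 look.py w5 cylinder:.15; python3 -c "
from h import *
a=cv2.cvtColor(cv2.imread('pics/w5.png'),cv2.COLOR_BGR2RGB)[60:360,170:470]; b=eyes.get_image('side')[110:310,230:430]
save('c5.png',cv2.hconcat([cv2.resize(a,(400,400)),cv2.resize(b,(400,400))]))"
```

```text
t 11.8 tcp [0.5337 0.2005 0.1458] xyaw -2.4928 z [ 0. -0. -1.] q [ 0.15  0.21  1.68 -0.    1.25 -2.07] F [-0.6  0.5 -2.5]
cylinder 0.65 [323. 239.  58. 103.] ctr [530.2 199.6] size 32.5 63.4 long yaw 0.657
```

View pics/c5.png

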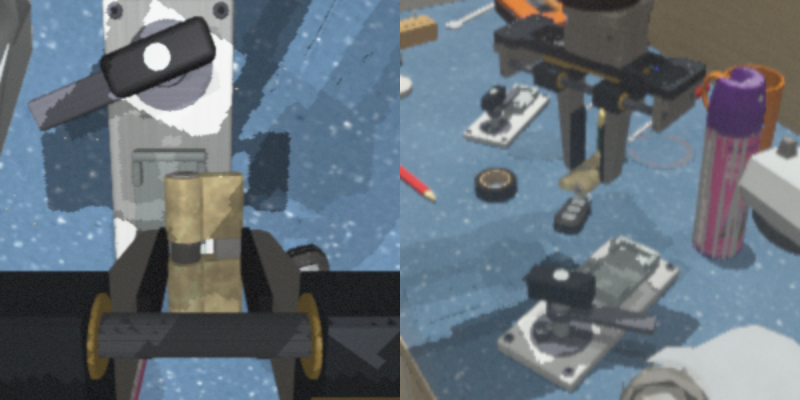

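The cylinder is held flat (crop (205,240)) and aligned with the cradle. The finger is parked aside at crop (40,110).

```bash
python3 - <<'E'
from h import *
f=np.load('pics/w5.npz');K,V=f['K'],f['V']; p=lambda a,b:(170+a*.75,60+b*.75)
t=sensors.read_state()['tool_pos']; u=np.array([np.cos(.65),np.sin(.65),0]);v=np.array([-u[1],u[0],0])
E=atz(K,V,[p(166,174),p(243,174)],.156); e=E.mean(0)-t; print('end rel', e@u*1e3, e@v*1e3, 'width',np.linalg.norm(E[0]-E[1]))
a=atz(K,V,[p(133,151),p(206,151)],.033); c=np.array([.5598,.1915,0]); print('stop rel cradle centre',(a-c)@u*1e3,(a-c)@v*1e3)
k=atz(K,V,[p(157,56)],.088); print('cap',k)
E
```

```text
end rel -34.45090090207947 -0.8674189870310455 width 0.030382546130758404
stop rel cradle centre [-42.4792247  -42.46067446] [-24.48960379  25.74910567]
cap [[0.48034007 0.13063899 0.088     ]]
```

Call:
{"api": "apply_moves", "payload": {"series": [{"offset":[0.014,-0.004,0],"yaw":0,"claw":0.022},{"offset":[0.0134,-0.0034,0],"yaw":0,"claw":0.022},{"offset":[0,0,-0.03],"yaw":0,"claw":0.022},{"offset":[0,0,-0.035],"yaw":0,"claw":0.022},{"offset":[0,0,-0.025],"yaw":0,"claw":0.022},{"offset":[0,0,-0.01],"yaw":0,"claw":0.022},{"offset":[0,0,0],"yaw":0,"claw":0.022},{"offset":[0,0,0],"yaw":0,"claw":0.022},{"offset":[0,0,0],"yaw":0,"claw":0.022}]}}

```text
clock: 12.85
tool_pos: [0.5614, 0.1952, 0.0479]
eef_rot: [0.002, -0.318, 0.948, -0.0]
contact_force: [-0.6, 0.3, -2.3]
grip_width: 0.337
grip_force: 30.0
```

Call:
{"api": "apply_moves", "payload": {"series": [{"offset":[0,-0.002,0],"yaw":0,"claw":0.022},{"offset":[0,0,0],"yaw":0,"claw":0.022},{"offset":[0,0,-0.004],"yaw":0,"claw":0.022},{"offset":[0,0,0],"yaw":0,"claw":0.022}]}}

```text
clock: 13.25
tool_pos: [0.5594, 0.1927, 0.0412]
eef_rot: [-0.0, -0.318, 0.948, 0.0]
contact_force: [-0.2, 0.4, -2.0]
grip_width: 0.338
grip_force: 30.0
```

Call:
{"api": "apply_moves", "payload": {"series": [{"offset":[0,0,0],"yaw":0,"claw":0.022},{"offset":[0,0,0],"yaw":0,"claw":0.022},{"offset":[0,0,0],"yaw":0,"claw":0.022}]}}

```text
clock: 13.55
tool_pos: [0.5599, 0.1928, 0.0418]
eef_rot: [0.0, -0.318, 0.948, -0.0]
contact_force: [-0.1, -0.3, -1.8]
grip_width: 0.339
grip_force: 30.0
```

Call:
{"api": "apply_moves", "payload": {"series": [{"offset":[0,0,0],"yaw":0,"claw":0.022}]}}

```text
clock: 13.65
tool_pos: [0.5599, 0.1928, 0.0418]
eef_rot: [0.0, -0.318, 0.948, -0.0]
contact_force: [1.0, 0.6, -2.1]
grip_width: 0.338
grip_force: 30.0
```

Shift x by +1 mm and lower.

Call:
{"api": "apply_moves", "payload": {"series": [{"offset":[0.001,0,-0.003],"yaw":0,"claw":0.022},{"offset":[0,0,-0.003],"yaw":0,"claw":0.022},{"offset":[0,0,-0.003],"yaw":0,"claw":0.022},{"offset":[0,0,-0.001],"yaw":0,"claw":0.022},{"offset":[0,0,0],"yaw":0,"claw":0.022},{"offset":[0,0,0],"yaw":0,"claw":0.022}]}}

```text
clock: 14.25
tool_pos: [0.5609, 0.1928, 0.0318]
eef_rot: [0.0, -0.318, 0.948, -0.0]
contact_force: [-0.7, 0.1, -1.8]
grip_width: 0.341
grip_force: 30.0
```

Call:
{"api": "apply_moves", "payload": {"series": [{"offset":[0,0,-0.001],"yaw":0,"claw":0.022},{"offset":[0,0,0],"yaw":0,"claw":0.03},{"offset":[0,0,0],"yaw":0,"claw":0.05},{"offset":[0,0,0],"yaw":0,"claw":0.05},{"offset":[0,0,0.02],"yaw":0,"claw":0.05},{"offset":[0,0,0.04],"yaw":0,"claw":0.06},{"offset":[0,0,0.05],"yaw":0,"claw":0.06},{"offset":[0,0,0.04],"yaw":0,"claw":0.06},{"offset":[0,0,0],"yaw":0,"claw":0.06},{"offset":[0,0,0],"yaw":0,"claw":0.06}]}}

```text
clock: 15.25
tool_pos: [0.5617, 0.1929, 0.1821]
eef_rot: [0.001, -0.318, 0.948, -0.0]
contact_force: [-0.3, 0.2, -1.1]
grip_width: 0.65
grip_force: 0.0
```

```bash
python3 look.py w6 cylinder:.041 knob_grip:.088; python3 -c "
from h import *
f=np.load('pics/w6.npz');print(proj(f['K'],f['V'],[[.5598,.1915,.041],[.480,.131,.088]]))
a=cv2.cvtColor(cv2.imread('pics/w6.png'),cv2.COLOR_BGR2RGB)[60:360,170:470]; b=eyes.get_image('side')[200:320,265:385]
save('c6.png',cv2.hconcat([cv2.resize(a,(400,400)),cv2.resize(b,(400,400))]))"
```

```text
t 15.25 tcp [0.5617 0.1929 0.1821] xyaw -2.4944 z [ 0.003  0.    -1.   ] q [ 0.13  0.23  1.58  0.    1.33 -2.09] F [-0.3  0.2 -1.1]
cylinder 0.97 [324. 193.  34.  62.] ctr [558. 193.] size 32.2 64.7 long yaw 0.648
knob_grip 0.94 [293.  94. 131.  80.] ctr [503.3 120.9] size 110.2 28.1 long yaw -0.532
[[321.70400007 193.24865889]
 [321.25390421  82.37857451]]
```

View pics/c6.png

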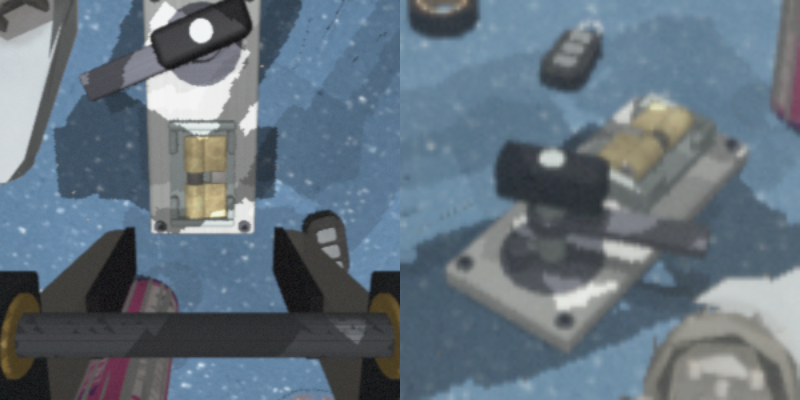

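The cylinder lies between the stops and lugs, centred within about 2 mm (crop (205,177)), and the finger is parked. I go back to the knob.

Call:
{"api": "apply_moves", "payload": {"series": [{"offset":[-0.01,-0.008,0],"yaw":-0.1,"claw":0.06},{"offset":[-0.015,-0.01,0],"yaw":-0.13,"claw":0.06},{"offset":[-0.015,-0.012,0],"yaw":-0.13,"claw":0.06},{"offset":[-0.015,-0.012,0],"yaw":-0.13,"claw":0.06},{"offset":[-0.015,-0.01,0],"yaw":-0.13,"claw":0.06},{"offset":[-0.0115,-0.01,0],"yaw":-0.13,"claw":0.06},{"offset":[0,0,0],"yaw":-0.13,"claw":0.06},{"offset":[0,0,-0.01],"yaw":-0.13,"claw":0.06},{"offset":[0,0,-0.03],"yaw":-0.13,"claw":0.06},{"offset":[0,0,-0.03],"yaw":-0.05,"claw":0.06},{"offset":[0,0,0],"yaw":0,"claw":0.06},{"offset":[0,0,0],"yaw":0,"claw":0.06}], "squeeze": 40}}

```text
clock: 16.65
tool_pos: [0.4786, 0.1308, 0.1102]
eef_rot: [-0.001, 0.267, 0.964, -0.0]
contact_force: [1.1, 0.7, 0.4]
grip_width: 0.652
grip_force: 0.0
```

Call:
{"api": "apply_moves", "payload": {"series": [{"offset":[0,0,0],"yaw":0,"claw":0.06}]}}

```text
clock: 16.75
tool_pos: [0.4804, 0.1308, 0.1121]
eef_rot: [0.001, 0.268, 0.964, 0.0]
contact_force: [-0.1, -0.2, 0.7]
grip_width: 0.653
grip_force: 0.0
```

Aligned (yaw about 2.6); down 54 mm and grip.

Call:
{"api": "apply_moves", "payload": {"series": [{"offset":[0,0,-0.02],"yaw":-0.005,"claw":0.06},{"offset":[0,0,-0.02],"yaw":0,"claw":0.06},{"offset":[0,0,-0.013],"yaw":0,"claw":0.06},{"offset":[0,0,0],"yaw":0,"claw":0.045},{"offset":[0,0,0],"yaw":0,"claw":0.03},{"offset":[0,0,0],"yaw":0,"claw":0.02},{"offset":[0,0,0],"yaw":0,"claw":0.015},{"offset":[0,0,0],"yaw":0,"claw":0.015},{"offset":[0,0,0],"yaw":0,"claw":0.015},{"offset":[0,0,0],"yaw":0,"claw":0.015}], "squeeze": 40}}

```text
clock: 17.75
tool_pos: [0.4798, 0.1304, 0.0586]
eef_rot: [0.0, 0.27, 0.963, -0.0]
contact_force: [-1.9, -1.8, 5.2]
grip_width: 0.26
grip_force: 40.0
```

Call:
{"api": "apply_moves", "payload": {"series": [{"offset":[0,0,0.004],"yaw":0,"claw":0.015},{"offset":[0,0,0.005],"yaw":0,"claw":0.015},{"offset":[0,0,0.005],"yaw":0,"claw":0.015},{"offset":[0,0,0.004],"yaw":0,"claw":0.015},{"offset":[0,0,0],"yaw":0,"claw":0.015},{"offset":[0,0,0],"yaw":0,"claw":0.015}]}}

```text
clock: 18.35
tool_pos: [0.4796, 0.1305, 0.0762]
eef_rot: [0.0, 0.27, 0.963, -0.0]
contact_force: [1.7, -3.6, -2.3]
grip_width: 0.26
grip_force: 40.0
```

Call:
{"api": "apply_moves", "payload": {"series": [{"offset":[0,0,0],"yaw":0.1,"claw":0.015},{"offset":[0,0,0],"yaw":0.12,"claw":0.015},{"offset":[0,0,0],"yaw":0.12,"claw":0.015},{"offset":[0,0,0],"yaw":0.12,"claw":0.015},{"offset":[0,0,0],"yaw":0.12,"claw":0.015},{"offset":[0,0,0],"yaw":0.12,"claw":0.015},{"offset":[0,0,0],"yaw":0.12,"claw":0.015},{"offset":[0,0,0],"yaw":0.12,"claw":0.015},{"offset":[0,0,0],"yaw":0.12,"claw":0.015},{"offset":[0,0,0],"yaw":0.1,"claw":0.015},{"offset":[0,0,0],"yaw":0.04,"claw":0.015},{"offset":[0,0,0],"yaw":0,"claw":0.015}]}}

```text
clock: 19.55
tool_pos: [0.4796, 0.1289, 0.0763]
eef_rot: [-0.001, -0.321, 0.947, -0.002]
contact_force: [0.6, -10.6, -1.2]
grip_width: 0.257
grip_force: 40.0
```

```bash
python3 look.py w7; python3 -c "
from h import *
s=sensors.read_state();print(s['ft_torque'].round(2),s['contact_force'].round(1))"
```

```text
t 19.55 tcp [0.4796 0.1289 0.0763] xyaw -2.4878 z [-0.    -0.004 -1.   ] q [ 0.02  0.12  1.94 -0.    1.09 -2.2 ] F [  0.6 -10.6  -1.2]
[-2.01 -0.16  0.09] [ 1.1 -9.9 -0.7]
```

Yaw −2.488 matches home (−2.489). Push down.

Call:
{"api": "apply_moves", "payload": {"series": [{"offset":[0,0.001,-0.004],"yaw":0,"claw":0.015},{"offset":[0,0,-0.005],"yaw":0,"claw":0.015},{"offset":[0,0,-0.005],"yaw":0,"claw":0.015},{"offset":[0,0,-0.004],"yaw":0,"claw":0.015},{"offset":[0,0,-0.002],"yaw":0,"claw":0.015},{"offset":[0,0,-0.001],"yaw":0,"claw":0.015},{"offset":[0,0,0],"yaw":0,"claw":0.015},{"offset":[0,0,0],"yaw":0,"claw":0.015}]}}

```text
clock: 20.4
tool_pos: [0.4803, 0.1292, 0.0583]
eef_rot: [-0.001, -0.321, 0.947, -0.003]
contact_force: [-7.5, -13.7, 22.2]
grip_width: 0.254
grip_force: 40.0
```

Back at z .0583 (was .0586 at grip) with 22 N: fully home. Release and withdraw.

Call:
{"api": "apply_moves", "payload": {"series": [{"offset":[0,0,0.002],"yaw":0,"claw":0.03},{"offset":[0,0,0],"yaw":0,"claw":0.05},{"offset":[0,0,0],"yaw":0,"claw":0.06},{"offset":[0,0,0.02],"yaw":0,"claw":0.06},{"offset":[0,0,0.04],"yaw":0,"claw":0.06},{"offset":[0.01,0.01,0.04],"yaw":0,"claw":0.06},{"offset":[0.02,0.01,0.03],"yaw":0,"claw":0.06},{"offset":[0,0,0.02],"yaw":0,"claw":0.06},{"offset":[0,0,0],"yaw":0,"claw":0.06},{"offset":[0,0,0],"yaw":0,"claw":0.06}]}}

```text
clock: 21.4
tool_pos: [0.5087, 0.1521, 0.2057]
eef_rot: [-0.001, -0.32, 0.947, 0.0]
contact_force: [-0.5, -0.3, -0.8]
grip_width: 0.65
grip_force: 0.0
```

```bash
python3 look.py w8 knob_grip:.08 cylinder:.041 fob:.014; python3 -c "
from h import *
a=cv2.cvtColor(cv2.imread('pics/w8.png'),cv2.COLOR_BGR2RGB)[60:360,170:470]; b=eyes.get_image('side')[200:320,265:385]
save('c8.png',cv2.hconcat([cv2.resize(a,(400,400)),cv2.resize(b,(400,400))]))"
```

```text
t 21.4 tcp [0.5087 0.1521 0.2057] xyaw -2.4891 z [-0.002  0.    -1.   ] q [ 0.06  0.05  1.73  0.    1.36 -2.16] F [-0.5 -0.3 -0.8]
knob_grip 0.89 [321. 185.  28. 114.] ctr [499.6 145.4] size 25.7 109.1 long yaw 0.653
knob_grip 0.21 [276. 344.  58.  39.] ctr [671.  213.8] size 61.1 46.0 long yaw -0.92
cylinder 0.59 [325. 245.  27.  57.] ctr [556.6 192.4] size 32.0 67.3 long yaw 0.643
```

View pics/c8.png

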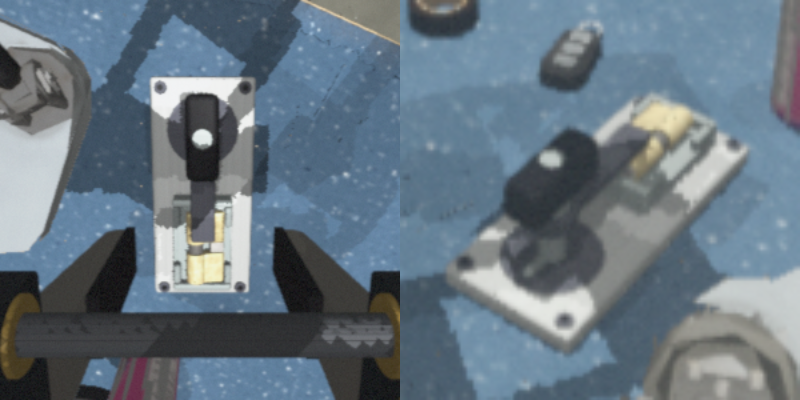

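The finger lies over the seated cylinder's end (crop (203,220)), the knob is home at (202,138), and the gripper is clear.

```bash
python3 -c "
from station import job
print(job.sign_off())"
```

```text
the job is handed in; nothing more can be done
None
```

The cylinder lies flat in the larger fixture's cradle with the keeper finger back over it and the knob fully home; I handed the job in at about 21.5 s, with the gripper clear and the bystanders untouched.

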